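# Load the pellet reader and index it to the first sample

### The job

Set the three sample pellets from the white tile gently into the reader's three open blue wells, one flat in each, with the turntable still parked. Then grip the black centre knob and turn it clockwise, counting the clicks - dark reference, white reference, first sample - to the third stop without running past it, and finish there still gripping the knob to keep the turntable steady for the reading. Do not drop the pellets, and leave the other things on the bench where they are.

Things in the scene. Friction and masses are not known exactly. Their poses are not given: they have to be found in the camera images.
- reader: The pellet reader, a fixed white bench instrument, placed and turned differently each time. Origin: on the bench, on the turntable's axis; x points from the axis to the reading head. Round housing 244 mm across, on it the aluminium turntable (232 mm across, top face 66 mm above the bench). Beyond it the optics tower: x 132 to 220 mm, 150 mm wide, 130 mm high
- head (a point): Middle of the reading head's underside, 90 mm from the axis and 94 mm above the bench. The grey head reaches from the tower over the turntable's rim (56 mm wide, from 63 mm off the axis outwards, 94 to 128 mm above the bench); at this point a black snout, 26 mm across, hangs down to 87 mm and clears seated pellets (top at 82 mm)
- index (a joint): Angle of turntable and knob, rad, growing clockwise seen from above. Parked, it starts anywhere from -0.18 to 0, free of clicks (end stop at -0.2). From 0 on a sprung ball clicks into a notch every 24 degrees: stops at 0.419, 0.838, 1.257 (the third), 1.676, 2.094. Leaving a notch takes about 0.2 N m; past the crest, halfway, the table is pulled into the next notch and stays there
- knob (a point): Point to grip the black bar knob in the middle of the turntable, one piece with it: on its axis, 33 mm above the turntable's top face (99 mm above the bench). Its bar is 46 mm long (its x; the pointer end with the white line, +x, looks at the reading head when the joint reads 0) and 16 mm thick (its y), its top 9 mm above this point, its foot 23 mm below, over a skirt 48 mm across and 10 mm high
- well1 (a point): Floor centre of open well 1, on the turntable's top face 90 mm from the axis, 72 degrees counter-clockwise from the knob's pointer; turns with the table, z up. A blue collar 30 mm across inside, 37 mm outside, 6 mm high; it comes under the head at the third stop. The other 12 places are closed by flat plugs 5 mm high: one black, then one white (black-edged) beside well 1, the rest grey
- well2 (a point): Floor centre of open well 2, on the turntable's top face 90 mm from the axis, 96 degrees counter-clockwise from the knob's pointer; turns with the table, z up. A blue collar 30 mm across inside, 37 mm outside, 6 mm high; 37 mm from the next well. The other 12 places are closed by flat plugs 5 mm high: one black, then one white (black-edged) beside well 1, the rest grey
- well3 (a point): Floor centre of open well 3, on the turntable's top face 90 mm from the axis, 120 degrees counter-clockwise from the knob's pointer; turns with the table, z up. A blue collar 30 mm across inside, 37 mm outside, 6 mm high; 37 mm from the next well. The other 12 places are closed by flat plugs 5 mm high: one black, then one white (black-edged) beside well 1, the rest grey
- pellet_a: Loose sample pellet pressed in a steel ring, a disc 26 mm across and 16 mm high, about 30 g, ochre face up. Origin: centre of its underside. They stand on the tile in a row 60 mm apart (give or take 8 mm), in any order, along the tile's y
- pellet_b: Loose sample pellet pressed in a steel ring, a disc 26 mm across and 16 mm high, about 30 g, grey-green face up. Origin: centre of its underside. They stand on the tile in a row 60 mm apart (give or take 8 mm), in any order, along the tile's y
- pellet_c: Loose sample pellet pressed in a steel ring, a disc 26 mm across and 16 mm high, about 30 g, brick-red face up. Origin: centre of its underside. They stand on the tile in a row 60 mm apart (give or take 8 mm), in any order, along the tile's y
- tile: Fixed white ceramic tile, 100 mm (its x) by 200 mm (its y), 8 mm thick, on which the pellets stand. Origin: centre of its underside, on the bench; z up
- jar: Closed brown glass jar, 48 mm across, 75 mm high. Leave alone. Origin: centre of its underside
- flask: White plastic bottle with blue cap, 52 mm across, 125 mm high. Leave alone. Origin: centre of its underside
- die: Steel pellet die with plunger, 48 mm across, 72 mm high. Leave alone. Origin: centre of its underside
- weight: Brass balance weight with a head, 32 mm across, 51 mm high. Leave alone. Origin: centre of its underside
- tweezers: Steel tweezers lying flat, 140 mm long (its x), 14 mm wide, 5 mm high. Leave alone. Origin: middle of the underside
- mouse: Black computer mouse on its pad, 82 mm long (its x), 64 mm wide, 33 mm high. Leave alone. Origin: underside, 9 mm from its middle

How it is judged (in metres and radians):
On the way, in this order (a step that is already met when the one before it is completed fails the run):
1. one pellet seated flat in each of the three open wells, let go, with the turntable still parked (((distance between pellet_a and well1 below 0.0045 m and angle between pellet_a's own z axis and vertical below 0.12 rad) or (distance between pellet_b and well1 below 0.0045 m and angle between pellet_b's own z axis and vertical below 0.12 rad) or (distance between pellet_c and well1 below 0.0045 m and angle between pellet_c's own z axis and vertical below 0.12 rad)) and ((distance between pellet_a and well2 below 0.0045 m and angle between pellet_a's own z axis and vertical below 0.12 rad) or (distance between pellet_b and well2 below 0.0045 m and angle between pellet_b's own z axis and vertical below 0.12 rad) or (distance between pellet_c and well2 below 0.0045 m and angle between pellet_c's own z axis and vertical below 0.12 rad)) and ((distance between pellet_a and well3 below 0.0045 m and angle between pellet_a's own z axis and vertical below 0.12 rad) or (distance between pellet_b and well3 below 0.0045 m and angle between pellet_b's own z axis and vertical below 0.12 rad) or (distance between pellet_c and well3 below 0.0045 m and angle between pellet_c's own z axis and vertical below 0.12 rad)) and value of joint index below 0.2 rad and contact force between the fingers and pellet_a below 0.1 N and contact force between the fingers and pellet_b below 0.1 N and contact force between the fingers and pellet_c below 0.1 N), for 0.2 s.
2. the knob gripped and standing at the third stop (value of joint index between 1.17664 and 1.33664 rad and contact force between the fingers and bar_left above 2 N and contact force between the fingers and bar_right above 2 N and distance between the grasp point and knob below 0.035 m), for 0.3 s.
At the end, for the whole second after the job is handed in: Turntable at rest within 0.08 rad of the third stop (1.257), the fingers still gripping the knob (over 2 N on each side of its bar, TCP within 35 mm of its grip point); each open well holds one pellet, flat within 7 degrees, its underside within 4.5 mm of the centre of the well floor (all of step 2 and velocity of joint index between -0.1 and 0.1 rad/s and ((distance between pellet_a and well1 below 0.0045 m and angle between pellet_a's own z axis and vertical below 0.12 rad) or (distance between pellet_b and well1 below 0.0045 m and angle between pellet_b's own z axis and vertical below 0.12 rad) or (distance between pellet_c and well1 below 0.0045 m and angle between pellet_c's own z axis and vertical below 0.12 rad)) and ((distance between pellet_a and well2 below 0.0045 m and angle between pellet_a's own z axis and vertical below 0.12 rad) or (distance between pellet_b and well2 below 0.0045 m and angle between pellet_b's own z axis and vertical below 0.12 rad) or (distance between pellet_c and well2 below 0.0045 m and angle between pellet_c's own z axis and vertical below 0.12 rad)) and ((distance between pellet_a and well3 below 0.0045 m and angle between pellet_a's own z axis and vertical below 0.12 rad) or (distance between pellet_b and well3 below 0.0045 m and angle between pellet_b's own z axis and vertical below 0.12 rad) or (distance between pellet_c and well3 below 0.0045 m and angle between pellet_c's own z axis and vertical below 0.12 rad))); the arm keeps its last pose, push and grip.
It fails at once if the turntable is run past the third stop (beyond 1.43 rad) (value of joint index above 1.43 rad).
It fails at once if a pellet is dropped or thrown (falls free faster than 0.6 m/s) ((linear speed of pellet_a above 0.6 m/s and contact force between the fingers and pellet_a below 0.01 N) or (linear speed of pellet_b above 0.6 m/s and contact force between the fingers and pellet_b below 0.01 N) or (linear speed of pellet_c above 0.6 m/s and contact force between the fingers and pellet_c below 0.01 N)).
It fails at once if one of the other things is moved by more than 30 mm (distance of any of jar, flask, die, weight, tweezers, mouse from where it was at the start of the episode above 0.03 m).
It also fails if it takes over 72 s, if anything falls off the work surface, if the arm or the gripper's body presses on something with over 40 N, if the wrist force passes 120 N, or if a joint passes its speed limit or range.

### The arm

A 6-joint arm with a two-finger parallel gripper is mounted at the origin on the work surface. World frame = base frame: x ahead of the robot, y to its left, z up, the work surface at z = 0. Lengths are in mm, angles in rad, forces in N, time in s.
With the tool pointing down it reaches from about 350 to 925 mm from the base axis. Payload 6.4 kg.
Tool frame: the origin (TCP) lies between the finger pads, 19 mm behind the fingertips; this is the grasp point; z points along the fingers, y is the line along which they close (so a half turn about z gives the same grasp; the last joint's range is limited). The gripper opens to 94 mm and grips with 3 to 60 N. Pads are 16 mm wide; open, the fingers measure 119 mm over their backs; the gripper's body (75 mm by 177 mm) begins 78 mm behind the grasp point.
Start: joints at [0.987, 0.245, 1.558, -0, 1.339, -0.174], TCP at [258.975, 596.193, 224.255] pointing down, gripper open.
Joint ranges: [-3.13, 3.13], [-1.02, 2.26], [0.13, 2.54], [-0.95, 4.09], [0.21, 2.88], [-2.74, 2.74]. Speed limits (rad/s): [2.57, 2.57, 3.14, 3.14, 3.14, 3.14].

### API

Orientations are given as a 3x3 rotation matrix whose columns are the frame's x, y, z axes.
In Python, from workcell import sense, grab_frame, close_job gives the robot as it stands.
- The arm moves only by the shell command python3 -m pendant 'ROWS' [FORCE]. ROWS is JSON, a list of rows, each an object with "grip": the opening, from 0 (shut) to 1 (fully open); "offset": the shift along the world's x, y, z in cm, a list of three; "angular": the turn, a rotation vector about the world's x, y, z in degrees, a list of three. A call has exactly 8 rows; each row shifts and turns the commanded pose from where the row before left it; what a row does not reach is not made up. A row lasts 1/8 s, in which the tool goes at most 62.5 mm and 10.7 degrees, less where a joint would pass 70% of its speed; a pose out of reach is approached as far as the arm can. A call with a gripper value outside its range is refused whole. The fingers move at their own pace and stop on an object; FORCE is the grip in N (left out, the last holds). Time passes only in rows, so rows that do not move let the fingers close, or fill a call up. It gives the time, the measured TCP pose, the force, the opening and the grip force at its end, in the units of the state.
- sense(): the state, without advancing time (a new reading comes with each control period).
- grab_frame(name): name is "side" or "top"; returns a dict with "frame" (480x640x3 uint8, red, green, blue), "K" (3x3 intrinsics, pixels), "k1" (the pictures are not rectified: a ray, as slopes to the right and down, at radius r is drawn at 1 + k1 r^2 times it, then the intrinsics apply), "R" (3x3) and "t" (3): a world point X has camera coordinates R X + t. Camera axes: x right, y down, z forward; pixel columns grow to the right and rows downward; lengths in mm; the calibration is good to about 2 mm. A picture is of the moment at which its call begins. There is no depth.
- close_job(): hands the job in; it is judged then, once.
The state is a dict: "time_s": time; "joint_pos": joint angles; "qd": joint speeds; "joint_torque": joint torques, N m; "position": TCP position; "ee_rot": TCP orientation; "force": force on the tool from outside, world axes, zero at the start; "torque": the same for the moment, N m; "finger_gap": finger opening in mm; "gripper_force": force on a finger pad.
Only numpy, scipy, OpenCV 4.12 (cv2) and the standard library are available. Lean on these libraries where they do the work, as an engineer would, in place of code of your own. Each camera call takes 0.05 s, during which the arm holds its last target. There are 200 camera calls.

## Working session

There is one attempt and no reset: what is moved stays moved. The work goes in short steps, Python scripts to look and compute and a shell command to move; the robot and the scene stay as the last step left them, time stands still between calls to the robot, and variables do not carry over. Pictures are saved under pics/ and viewed, at most 10 in all, crops included, and the job is handed in when it is done.

```bash
ls; mkdir -p pics
python3 - <<'E'
from workcell import sense, grab_frame
import cv2, numpy as np, pickle
s=sense(); print(s)
d={}
for n in("side","top"):
    f=grab_frame(n); d[n]=f
    cv2.imwrite(f"pics/{n}0.png",f["frame"][:,:,::-1]); print(n,f["K"],f["k1"],f["R"],f["t"], -f["R"].T@f["t"])
pickle.dump(d,open("f0.pkl","wb"))
E
```

```text
pics
{'time_s': 0.0, 'joint_pos': array([ 9.86947510e-01,  2.45791505e-01,  1.55901153e+00, -2.87306792e-06,
        1.33871728e+00, -1.74102900e-01]), 'qd': array([-0.00042864,  0.00022776, -0.00018181, -0.00066205,  0.00030437,
        0.00023681]), 'joint_torque': array([-3.88921781e-04, -4.15825331e+01, -3.14610350e+01,  6.85034855e-02,
        3.30481399e-02, -1.32435966e-04]), 'position': array([258.62082722, 595.71017544, 223.16111366]), 'ee_rot': array([[-9.17222162e-01,  3.98374674e-01, -1.06026810e-03],
       [ 3.98375947e-01,  9.17220809e-01, -1.60987767e-03],
       [ 3.31165469e-04, -1.89900078e-03, -9.99998142e-01]]), 'force': array([1.30326037, 0.01919384, 0.04388373]), 'torque': array([-0.00869053,  0.00144334, -0.02733386]), 'gripper_force': 0.0, 'finger_gap': 94.06873167150209}
side [[507.47819372   0.         318.93033131]
 [  0.         507.47819372 245.14623853]
 [  0.           0.           1.        ]] 0.009061756790362049 [[ 0.99211897 -0.12378881  0.01939783]
 [-0.0613524  -0.61491441 -0.78620363]
 [ 0.10925122  0.77881744 -0.61766299]] [-533.52672416  154.1234574  1054.53404355] [ 423.56870194 -792.561405    782.86833412]
top [[588.16760026   0.         313.26608175]
 [  0.         588.16760026 232.12039282]
 [  0.           0.           1.        ]] 0.0005372705936282368 [[ 0.02688698 -0.99963622  0.00212393]
 [-0.98270669 -0.02682091 -0.18321628]
 [ 0.1832066   0.00283893 -0.98307033]] [  17.92307566  537.31347337 1654.2900346 ] [ 224.46279652   27.6313796  1724.68996742]
```

View pics/side0.png

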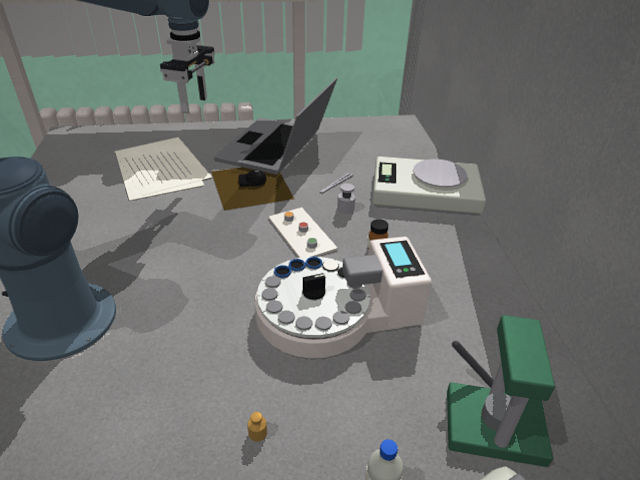

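View pics/top0.png

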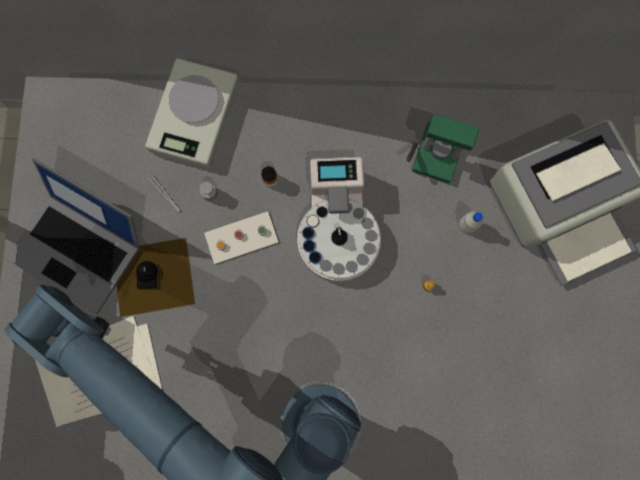

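The side view shows pellets at (289,216), (303,227) and (312,243), wells at (283,271), (297,265) and (314,262), and the knob at (314,285). In the top view the pellets are at (221,245), (239,235) and (262,231), the wells at (308,233), (308,246) and (315,257), and the knob at (339,236). Next I'll measure these with masks.

```bash
cat > h.py <<'E'
import numpy as np, cv2, pickle
from scipy.optimize import least_squares
def ray(f,p):
    K=f["K"]; k1=f["k1"]
    d=np.array([(p[0]-K[0,2])/K[0,0],(p[1]-K[1,2])/K[1,1]]); u=d.copy()
    for _ in range(10): u=d/(1+k1*(u@u))
    return -f["R"].T@f["t"], f["R"].T@np.array([u[0],u[1],1])
def plane(f,p,z):
    o,v=ray(f,p); return o+v*(z-o[2])/v[2]
def proj(f,X):
    c=f["R"]@np.asarray(X,float)+f["t"]; u=c[:2]/c[2]; u=u*(1+f["k1"]*(u@u))
    return np.array([f["K"][0,0]*u[0]+f["K"][0,2],f["K"][1,1]*u[1]+f["K"][1,2]])
def tri(fa,pa,fb,pb):
    oa,a=ray(fa,pa); ob,b=ray(fb,pb); a=a/np.linalg.norm(a); b=b/np.linalg.norm(b)
    s,t=np.linalg.lstsq(np.c_[a,-b],ob-oa,rcond=None)[0]
    A=oa+s*a;B=ob+t*b
    return (A+B)/2, np.linalg.norm(A-B)
def blobs(m,box,amin=8,amax=2000):
    x0,y0,x1,y1=box; mm=np.zeros_like(m,np.uint8); mm[y0:y1,x0:x1]=m[y0:y1,x0:x1]
    cs,_=cv2.findContours(mm,cv2.RETR_EXTERNAL,cv2.CHAIN_APPROX_NONE); out=[]
    for c in cs:
        fill=cv2.drawContours(np.zeros_like(mm),[c],-1,1,-1); M=cv2.moments(fill,True)
        if amin<=M["m00"]<=amax: out.append((M["m10"]/M["m00"],M["m01"]/M["m00"],M["m00"]))
    return out
def hsv(f): return cv2.cvtColor(f["frame"],cv2.COLOR_RGB2HSV).astype(int)
E
python3 - <<'E'
from h import *
d=pickle.load(open("f0.pkl","rb"))
boxes={"side":((240,240,370,345),(265,205,340,260)),"top":((290,195,385,285),(200,205,282,268))}
for n in d:
    H=hsv(d[n]); w,t=boxes[n]
    h,s,v=H[...,0],H[...,1],H[...,2]
    print(n,"blue",np.round(blobs((h>100)&(h<130)&(s>110)&(v>35),w),1).tolist())
    print(n,"pellet",np.round(blobs((s>45)&(v>60)&((h<35)|(h>170)|((h>40)&(h<90))),t),1).tolist())
    x0,y0,x1,y1=w; cv2.imwrite(f"pics/{n}c.png",cv2.resize(d[n]["frame"][min(y0,t[1]):y1,min(x0,t[0]):x1,::-1],None,fx=4.3,fy=4.3,interpolation=cv2.INTER_NEAREST)[:600,:800])
for p in [(221,245),(239,235),(262,231)]: print(hsv(d["top"])[p[1]-1:p[1]+2,p[0]].tolist())
for p in [(289,216),(303,227),(312,243)]: print(hsv(d["side"])[p[1]-1:p[1]+2,p[0]].tolist())
E
```

```text
side blue [[297.1, 266.0, 450.0]]
side pellet [[312.0, 240.2, 28.0], [303.0, 224.4, 37.0], [288.4, 213.9, 36.0]]
top blue [[313.4, 253.4, 51.0], [308.3, 234.5, 57.0]]
top pellet [[220.2, 244.8, 61.0], [238.1, 234.3, 50.0], [261.5, 229.6, 31.0]]
[[17, 182, 165], [17, 182, 165], [17, 181, 166]]
[[3, 153, 133], [4, 154, 134], [4, 153, 132]]
[[56, 82, 103], [57, 77, 103], [56, 74, 107]]
[[16, 153, 209], [14, 100, 165], [123, 20, 113]]
[[2, 106, 182], [0, 56, 159], [108, 14, 89]]
[[58, 59, 146], [60, 27, 131], [140, 14, 112]]
```

View pics/topc.png

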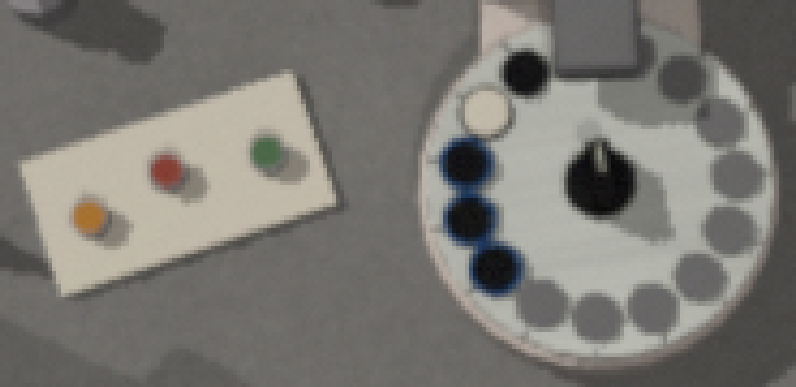

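View pics/sidec.png

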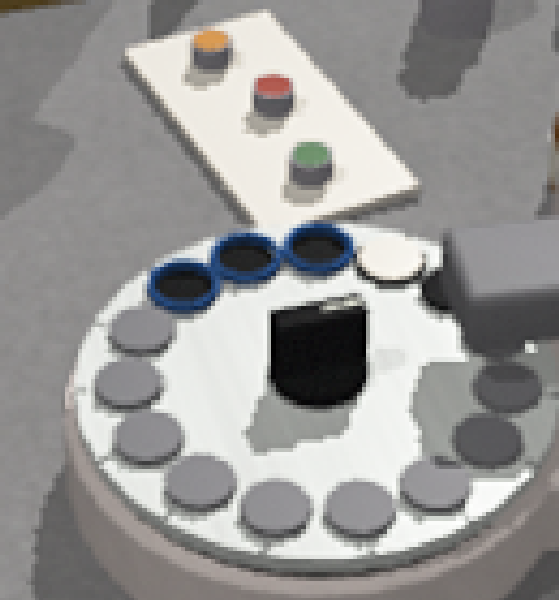

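Top crop: the three wells sit left of the knob, with the white plug next to well 1, and the pointer faces the head. Side crop: blue collars with black floors, and the plugs are clear enough to fit the ring.

Run:
```python
from h import *
d=pickle.load(open("f0.pkl","rb")); T,S=d["top"],d["side"]
def up(f,box,k=6):
    x0,y0,x1,y1=box; return cv2.resize(f["frame"][y0:y1,x0:x1],None,fx=k,fy=k,interpolation=cv2.INTER_CUBIC)
def find(f,box,fn,amin,amax,k=6,er=0):
    im=up(f,box,k); H=cv2.cvtColor(im,cv2.COLOR_RGB2HSV).astype(int); m=fn(H[...,0],H[...,1],H[...,2]).astype(np.uint8)
    if er: m=cv2.morphologyEx(m,cv2.MORPH_OPEN,cv2.getStructuringElement(cv2.MORPH_ELLIPSE,(er,er)))
    out=[]
    for c in cv2.findContours(m,cv2.RETR_EXTERNAL,cv2.CHAIN_APPROX_NONE)[0]:
        a=cv2.contourArea(c)/k/k
        if amin<a<amax and len(c)>5:
            M=cv2.moments(c); e=cv2.fitEllipse(c)
            out.append(((M["m10"]/M["m00"]+.5)/k-.5+box[0],(M["m01"]/M["m00"]+.5)/k-.5+box[1],a,e[1][0]/k,e[1][1]/k))
    return out
bt=(290,190,390,290); bs=(245,250,375,350)
r={}
r["Twell"]=find(T,bt,lambda h,s,v:(v<45),40,130,er=15)
r["Swell"]=find(S,bs,lambda h,s,v:(v<60),40,200,er=9)
r["Tgrey"]=find(T,bt,lambda h,s,v:(v<150)&(v>75)&(s<40),60,160,er=25)
r["Sgrey"]=find(S,bs,lambda h,s,v:(v<175)&(v>95)&(s<60),60,230,er=21)
pt=(200,205,282,268); ps=(265,200,340,262)
colp=lambda h,s,v:(s>60)&(v>60)&((h<8)|(h>172)|((h>10)&(h<20)&(s>110))|((h>45)&(h<80)))
colS=lambda h,s,v:(s>45)&(v>100)&((h<8)|(h>172)|((h>10)&(h<20)&(s>90))|((h>45)&(h<80)))
r["Tpel"]=find(T,pt,colp,20,90,er=9); r["Spel"]=find(S,ps,colS,15,90,er=9)
for k in r: print(k); print(np.round(r[k],1))
pickle.dump(r,open("r.pkl","wb"))
print("pellets")
P=[]
for a in sorted(r["Tpel"]):
  for b in r["Spel"]:
    X,e=tri(T,a[:2],S,b[:2])
    if e<6 and X[2]<60: print(X.round(1),round(e,2),"T@24",plane(T,a[:2],24).round(1),"S@24",plane(S,b[:2],24).round(1))
print("wells")
for a in r["Twell"]:
  for b in r["Swell"]:
    X,e=tri(T,a[:2],S,b[:2])
    if e<6 and 40<X[2]<110: print(X.round(1),round(e,2),plane(T,a[:2],69)[:2].round(1),plane(S,b[:2],69)[:2].round(1))
for f,n in((T,"Tgrey"),(S,"Sgrey")):
    Q=np.array([plane(f,a[:2],71)[:2] for a in r[n]])
    g=least_squares(lambda c:np.hypot(*(Q-c).T)-90,Q.mean(0),loss="soft_l1").x
    print(n,"centre",g.round(1),"radii",np.hypot(*(Q-g).T).round(1),"ang",np.degrees(np.arctan2(*(Q-g).T[::-1])).round(1))
```

```text
Twell
[[314.6 256.9  63.    8.9   9.1]
 [308.5 245.4  61.5   8.8   9. ]
 [307.7 232.4  60.3   8.6   8.9]
 [321.6 211.5  65.9   9.1   9.3]]
Swell
[[282.1 270.4  69.4   7.   12.7]
 [296.4 263.9  64.3   7.1  11.7]
 [313.4 261.7  64.9   6.9  12. ]]
Tgrey
[[351.3 266.2 117.8  11.8  12.7]
 [362.4 259.1 122.2  11.8  13.2]
 [369.3 248.2 127.7  12.   13.7]
 [349.9 243.4 137.7  12.4  16.5]
 [386.3 219.5  82.7   7.7  15.8]]
Sgrey
[[323.  322.5 155.5  11.9  16.8]
 [303.6 322.3 156.4  12.   16.7]
 [285.8 316.3 154.6  11.7  17. ]
 [273.7 305.7 150.9  11.9  16.6]
 [307.4 303.  197.3  12.3  24.4]
 [269.2 292.9 136.6  11.4  15.5]
 [272.8 280.6 130.8  10.6  16. ]]
Tpel
[[220.2 244.9  34.7   6.5   6.8]
 [238.2 234.2  43.5   7.3   7.6]
 [261.4 229.8  23.5   5.4   5.6]]
Spel
[[311.8 240.2  25.6   4.4   7.4]
 [303.  224.4  35.3   5.4   8.5]
 [288.4 213.8  27.5   4.6   7.7]]
pellets
[495.2 304.   24.4] 1.29 T@24 [495.9 304.1  24. ] S@24 [494.6 304.4  24. ]
[528.4 252.9  24.6] 1.23 T@24 [529.1 253.   24. ] S@24 [527.9 253.5  24. ]
[543.4 185.2  24.5] 1.25 T@24 [544.1 185.2  24. ] S@24 [542.8 185.6  24. ]
wells
[461.   26.6  70.7] 0.79 [461.6  26.7] [460.7  28.5]
[493.4  44.9  70.9] 1.06 [494.2  44.9] [493.  47.]
[530.7  48.2  71.1] 1.08 [531.6  48.2] [530.5  50.6]
Tgrey centre [548.1 -90.2] radii [111.4  91.5  69.1  48.5  90.1] ang [ 173.7 -168.2 -146.6  158.9  -72.5]
Sgrey centre [520.2 -42.2] radii [90.3 90.2 90.4 90.3 38.3 90.2 89.7] ang [ -85.2 -108.8 -133.  -157.1 -115.5  178.7  154.6]
```

```bash
python3 -m pendant '[{"grip":0.5,"offset":[3.5,-5.1,0],"angular":[0,0,2]},{"grip":0.5,"offset":[3.5,-5.1,0],"angular":[0,0,2]},{"grip":0.5,"offset":[3.5,-5.1,0],"angular":[0,0,2]},{"grip":0.5,"offset":[3.5,-5.1,0],"angular":[0,0,2]},{"grip":0.5,"offset":[3.5,-5.1,0],"angular":[0,0,2]},{"grip":0.5,"offset":[3.5,-5.1,0],"angular":[0,0,2]},{"grip":0.5,"offset":[3.5,-5.1,0],"angular":[0,0,2]},{"grip":0.5,"offset":[3.5,-5.1,0],"angular":[0,0,2]}]' 15
```

```text
time_s: 1.1
position: [539.6, 186.3, 224.0]
ee_rot: [[-0.992, 0.129, -0.0], [0.129, 0.992, 0.0], [0.0, -0.0, -1.0]]
force: [0.6, 0.8, -0.9]
finger_gap: 47.1
gripper_force: 0.0
```

```bash
python3 -m pendant '[{"grip":0.5,"offset":[0.38,-0.11,-4],"angular":[0,0,0]},{"grip":0.5,"offset":[0,0,-4],"angular":[0,0,0]},{"grip":0.5,"offset":[0,0,-4],"angular":[0,0,0]},{"grip":0.5,"offset":[0,0,-3.5],"angular":[0,0,0]},{"grip":0.5,"offset":[0,0,-2],"angular":[0,0,0]},{"grip":0.5,"offset":[0,0,-1.4],"angular":[0,0,0]},{"grip":0.5,"offset":[0,0,0],"angular":[0,0,0]},{"grip":0.2,"offset":[0,0,0],"angular":[0,0,0]}]' 15; python3 -m pendant '[{"grip":0.2,"offset":[0,0,0],"angular":[0,0,0]},{"grip":0.2,"offset":[0,0,0],"angular":[0,0,0]},{"grip":0.2,"offset":[0,0,0],"angular":[0,0,0]},{"grip":0.2,"offset":[0,0,0],"angular":[0,0,0]},{"grip":0.2,"offset":[0,0,2],"angular":[0,0,0]},{"grip":0.2,"offset":[0,0,3],"angular":[0,0,0]},{"grip":0.2,"offset":[0,0,4],"angular":[0,0,0]},{"grip":0.2,"offset":[0,0,2],"angular":[0,0,0]}]' 15
```

```text
time_s: 2.1
position: [543.8, 187.3, 36.5]
ee_rot: [[-0.991, 0.13, 0.002], [0.13, 0.991, 0.0], [-0.002, 0.001, -1.0]]
force: [-0.4, 0.3, 1.1]
finger_gap: 40.0
gripper_force: 0.0
time_s: 3.1
position: [543.8, 187.3, 148.3]
ee_rot: [[-0.991, 0.13, 0.004], [0.13, 0.991, 0.001], [-0.004, 0.001, -1.0]]
force: [-0.1, -0.4, 0.3]
finger_gap: 24.5
gripper_force: 15.0
```

```bash
python3 -m pendant '[{"grip":0.2,"offset":[-0.3,-2.5,0],"angular":[0,0,0]},{"grip":0.2,"offset":[-0.3,-4,0],"angular":[0,0,0]},{"grip":0.2,"offset":[-0.3,-4.4,0],"angular":[0,0,0]},{"grip":0.2,"offset":[-0.3,-3,-1],"angular":[0,0,0]},{"grip":0.2,"offset":[0,0,-1.5],"angular":[0,0,0]},{"grip":0.2,"offset":[0,0,0],"angular":[0,0,0]},{"grip":0.2,"offset":[0,0,0],"angular":[0,0,0]},{"grip":0.2,"offset":[0,0,0],"angular":[0,0,0]}]' 15
python3 - <<'E'
from h import *
from workcell import *
P=np.array([sense()["position"] for _ in range(3)]); print(P.round(1))
d={n:grab_frame(n) for n in("side","top")}; pickle.dump(d,open("f1.pkl","wb"))
for _ in range(3): print(sense()["position"].round(1))
a=d["side"]["frame"][180:300,240:380,::-1]; b=d["top"]["frame"][170:290,250:390,::-1]
cv2.imwrite("pics/v1.png",cv2.resize(np.hstack([a,b]),(800,343),interpolation=cv2.INTER_CUBIC))
E
```

```text
time_s: 4.1
position: [531.1, 48.9, 120.7]
ee_rot: [[-0.992, 0.129, 0.001], [0.129, 0.992, -0.0], [-0.001, 0.0, -1.0]]
force: [0.3, 0.3, 0.4]
finger_gap: 24.3
gripper_force: 15.0
[[531.1  48.9 120.7]
 [531.1  48.9 120.7]
 [531.1  48.9 120.7]]
[531.1  48.6 120.7]
[531.1  48.6 120.7]
[531.1  48.6 120.7]
```

View pics/v1.png

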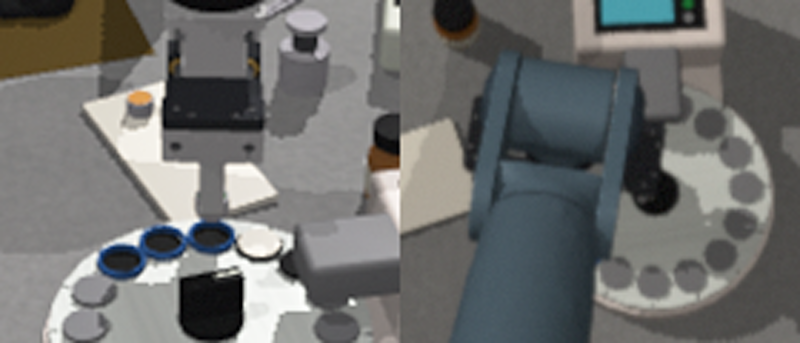

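The side view shows the pellet hidden behind the front finger, whose centre is near column 313.5 and tip near row 255. Well 1 is below it at (314,263). The top view is blocked by the arm. I'll compare the finger's pixels with the position predicted from the TCP.

Run:
```python
from h import *
d=pickle.load(open("f1.pkl","rb")); S=d["side"]
g=cv2.cvtColor(S["frame"],cv2.COLOR_RGB2GRAY).astype(int)
for r in (238,242,246,248,250,252): print(r,g[r,300:328].tolist())
print("col313",g[240:262,313].tolist())
p=np.array([531.1,48.75,120.7]); y=np.array([.129,.992,0]); x=np.array([-.992,.129,0])
for k in(12.3,24.8):
  for s in(-8,0,8):
    print(k,s,[proj(S,p-y*k+x*s-[0,0,dz]).round(1).tolist() for dz in(0,19)])
```

```text
238 [225, 235, 241, 241, 242, 242, 242, 243, 247, 210, 127, 106, 106, 105, 104, 106, 105, 101, 160, 241, 252, 250, 250, 250, 250, 250, 250, 251]
242 [223, 224, 224, 224, 225, 224, 225, 226, 230, 189, 120, 109, 111, 111, 110, 111, 108, 102, 142, 213, 230, 229, 229, 228, 227, 228, 228, 228]
246 [223, 224, 224, 224, 224, 224, 224, 228, 223, 171, 118, 109, 112, 112, 111, 110, 111, 107, 158, 215, 229, 228, 228, 228, 229, 228, 228, 229]
248 [223, 223, 223, 224, 223, 224, 225, 226, 170, 103, 105, 111, 110, 110, 110, 111, 111, 109, 123, 181, 224, 229, 228, 228, 228, 229, 229, 229]
250 [223, 223, 224, 224, 223, 224, 227, 214, 149, 103, 111, 111, 111, 111, 111, 112, 111, 110, 141, 143, 201, 231, 229, 229, 232, 232, 225, 221]
252 [222, 223, 223, 223, 224, 224, 226, 214, 145, 111, 120, 111, 111, 111, 111, 111, 111, 112, 99, 109, 188, 219, 209, 174, 138, 128, 121, 115]
col313 [108, 111, 111, 111, 111, 111, 112, 110, 110, 111, 111, 111, 111, 111, 106, 91, 91, 79, 38, 33, 27, 43]
12.3 -8 [[317.8, 247.2], [317.6, 254.3]]
12.3 0 [[314.0, 247.2], [313.9, 254.2]]
12.3 8 [[310.2, 247.1], [310.1, 254.1]]
24.8 -8 [[317.8, 251.0], [317.6, 258.0]]
24.8 0 [[313.9, 250.9], [313.8, 257.9]]
24.8 8 [[310.1, 250.8], [310.0, 257.9]]
```

```bash
python3 -m pendant '[{"grip":0.2,"offset":[0.02,-0.1,-0.8],"angular":[0,0,0]},{"grip":0.2,"offset":[0,0,-0.6],"angular":[0,0,0]},{"grip":0.2,"offset":[0,0,-0.4],"angular":[0,0,0]},{"grip":0.2,"offset":[0,0,-0.3],"angular":[0,0,0]},{"grip":0.2,"offset":[0,0,-0.2],"angular":[0,0,0]},{"grip":0.2,"offset":[0,0,-0.1],"angular":[0,0,0]},{"grip":0.2,"offset":[0,0,0],"angular":[0,0,0]},{"grip":0.2,"offset":[0,0,0],"angular":[0,0,0]}]' 15
```

```text
time_s: 5.2
position: [531.1, 47.1, 96.4]
ee_rot: [[-0.991, 0.13, 0.0], [0.13, 0.991, -0.0], [-0.0, 0.0, -1.0]]
force: [-0.5, 1.3, -0.2]
finger_gap: 24.4
gripper_force: 15.0
```

```bash
python3 -m pendant '[{"grip":0.2,"offset":[0,0,-0.1],"angular":[0,0,0]},{"grip":0.2,"offset":[0,0,-0.08],"angular":[0,0,0]},{"grip":0.2,"offset":[0,0,0],"angular":[0,0,0]},{"grip":0.25,"offset":[0,0,0],"angular":[0,0,0]},{"grip":0.3,"offset":[0,0,0],"angular":[0,0,0]},{"grip":0.36,"offset":[0,0,0],"angular":[0,0,0]},{"grip":0.45,"offset":[0,0,0],"angular":[0,0,0]},{"grip":0.45,"offset":[0,0,0.5],"angular":[0,0,0]}]' 15
```

```text
time_s: 6.2
position: [530.7, 47.1, 99.3]
ee_rot: [[-0.991, 0.13, -0.001], [0.13, 0.991, 0.0], [0.001, -0.0, -1.0]]
force: [0.1, 0.1, 1.0]
finger_gap: 42.1
gripper_force: 0.0
```

```bash
python3 -m pendant '[{"grip":0.45,"offset":[0,0,2.5],"angular":[0,0,0]},{"grip":0.45,"offset":[-0.07,1.5,2.5],"angular":[0,0,4]},{"grip":0.45,"offset":[-0.1,4.5,0],"angular":[0,0,4]},{"grip":0.45,"offset":[-0.1,5.5,0],"angular":[0,0,4]},{"grip":0.45,"offset":[0,5.5,0],"angular":[0,0,4]},{"grip":0.45,"offset":[0,3.57,0],"angular":[0,0,4]},{"grip":0.45,"offset":[0,0,-3],"angular":[0,0,4]},{"grip":0.45,"offset":[0,0,-3],"angular":[0,0,0]}]' 15
python3 - <<'E'
from h import *
from workcell import *
d={n:grab_frame(n) for n in("side","top")}; pickle.dump(d,open("f2.pkl","wb"))
a=d["side"]["frame"][200:320,240:380,::-1]; b=d["top"]["frame"][170:290,250:390,::-1]
cv2.imwrite("pics/v2.png",cv2.resize(np.hstack([a,b]),(800,343),interpolation=cv2.INTER_CUBIC))
E
```

```text
time_s: 7.2
position: [528.6, 253.6, 89.5]
ee_rot: [[-0.958, -0.286, 0.002], [-0.286, 0.958, 0.0], [-0.002, -0.0, -1.0]]
force: [0.3, 0.1, -0.7]
finger_gap: 42.2
gripper_force: 0.0
```

View pics/v2.png

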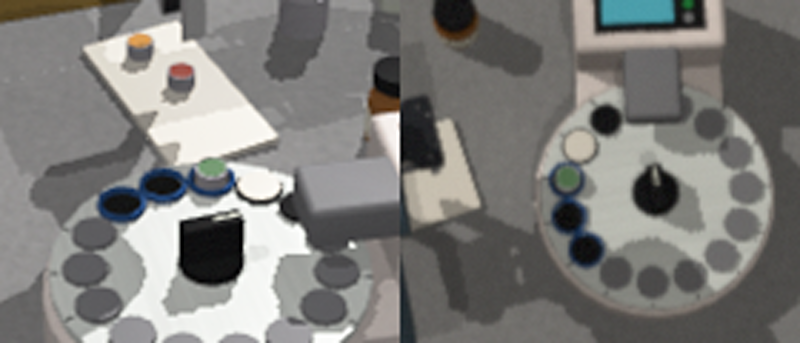

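Green sits flat in well 1 at (211,172) in the crop, and the table hasn't turned. Red is next.

```bash
python3 -m pendant '[{"grip":0.45,"offset":[0,-0.05,-2.5],"angular":[0,0,0]},{"grip":0.45,"offset":[0,0,-2],"angular":[0,0,0]},{"grip":0.45,"offset":[0,0,-0.8],"angular":[0,0,0]},{"grip":0.45,"offset":[0,0,0],"angular":[0,0,0]},{"grip":0.2,"offset":[0,0,0],"angular":[0,0,0]},{"grip":0.2,"offset":[0,0,0],"angular":[0,0,0]},{"grip":0.2,"offset":[0,0,0],"angular":[0,0,0]},{"grip":0.2,"offset":[0,0,0],"angular":[0,0,0]}]' 15
```

```text
time_s: 8.3
position: [528.9, 252.5, 37.3]
ee_rot: [[-0.959, -0.284, 0.001], [-0.284, 0.959, 0.0], [-0.001, -0.0, -1.0]]
force: [0.0, -0.4, 3.7]
finger_gap: 24.2
gripper_force: 15.0
```

```bash
python3 -m pendant '[{"grip":0.2,"offset":[0,0,2.5],"angular":[0,0,0]},{"grip":0.2,"offset":[0,0,4],"angular":[0,0,0]},{"grip":0.2,"offset":[-0.5,-3,2.5],"angular":[0,0,0]},{"grip":0.2,"offset":[-1,-5.5,0],"angular":[0,0,0]},{"grip":0.2,"offset":[-1,-5.5,0],"angular":[0,0,0]},{"grip":0.2,"offset":[-0.7,-4.5,0],"angular":[0,0,0]},{"grip":0.2,"offset":[-0.3,-2.3,0],"angular":[0,0,0]},{"grip":0.2,"offset":[0,0,0],"angular":[0,0,0]}]' 15; python3 -m pendant '[{"grip":0.2,"offset":[0,0,-0.8],"angular":[0,0,0]},{"grip":0.2,"offset":[0,0,0],"angular":[0,0,0]},{"grip":0.2,"offset":[0,0,0],"angular":[0,0,0]},{"grip":0.2,"offset":[0,0,0],"angular":[0,0,0]},{"grip":0.2,"offset":[0,0,0],"angular":[0,0,0]},{"grip":0.2,"offset":[0,0,0],"angular":[0,0,0]},{"grip":0.2,"offset":[0,0,0],"angular":[0,0,0]},{"grip":0.2,"offset":[0,0,0],"angular":[0,0,0]}]' 15
```

```text
time_s: 9.3
position: [493.0, 43.2, 126.3]
ee_rot: [[-0.96, -0.282, -0.0], [-0.282, 0.96, 0.0], [0.0, 0.0, -1.0]]
force: [-0.8, -0.3, 0.1]
finger_gap: 24.1
gripper_force: 15.0
time_s: 10.3
position: [493.3, 44.3, 118.5]
ee_rot: [[-0.959, -0.284, 0.0], [-0.284, 0.959, -0.0], [-0.0, -0.0, -1.0]]
force: [0.6, 0.9, -0.5]
finger_gap: 24.4
gripper_force: 15.0
```

```bash
python3 -m pendant '[{"grip":0.2,"offset":[0.05,0.03,-0.8],"angular":[0,0,0]},{"grip":0.2,"offset":[0,0,-0.5],"angular":[0,0,0]},{"grip":0.2,"offset":[0,0,-0.4],"angular":[0,0,0]},{"grip":0.2,"offset":[0,0,-0.3],"angular":[0,0,0]},{"grip":0.2,"offset":[0,0,-0.1],"angular":[0,0,0]},{"grip":0.2,"offset":[0,0,-0.1],"angular":[0,0,0]},{"grip":0.2,"offset":[0,0,0],"angular":[0,0,0]},{"grip":0.2,"offset":[0,0,0],"angular":[0,0,0]}]' 15
```

```text
time_s: 11.3
position: [493.9, 44.6, 96.6]
ee_rot: [[-0.959, -0.284, 0.0], [-0.284, 0.959, -0.0], [-0.0, -0.0, -1.0]]
force: [0.2, -0.2, 0.1]
finger_gap: 24.5
gripper_force: 15.0
```

```bash
python3 -m pendant '[{"grip":0.2,"offset":[0,0,-0.1],"angular":[0,0,0]},{"grip":0.2,"offset":[0,0,-0.08],"angular":[0,0,0]},{"grip":0.2,"offset":[0,0,0],"angular":[0,0,0]},{"grip":0.25,"offset":[0,0,0],"angular":[0,0,0]},{"grip":0.3,"offset":[0,0,0],"angular":[0,0,0]},{"grip":0.36,"offset":[0,0,0],"angular":[0,0,0]},{"grip":0.45,"offset":[0,0,0],"angular":[0,0,0]},{"grip":0.45,"offset":[0,0,0.5],"angular":[0,0,0]}]' 15; python3 -m pendant '[{"grip":0.45,"offset":[0,0,2.5],"angular":[0,0,0]},{"grip":0.45,"offset":[0,1.5,2.5],"angular":[0,0,4]},{"grip":0.45,"offset":[0,4.5,0],"angular":[0,0,4]},{"grip":0.45,"offset":[0,6,0],"angular":[0,0,4]},{"grip":0.45,"offset":[0,6,0],"angular":[0,0,4]},{"grip":0.45,"offset":[0,5,0],"angular":[0,0,4]},{"grip":0.45,"offset":[0.14,2.96,0],"angular":[0,0,4]},{"grip":0.45,"offset":[0,0,-3],"angular":[0,0,0]}]' 15
python3 - <<'E'
from h import *
from workcell import *
d={n:grab_frame(n) for n in("side","top")}; pickle.dump(d,open("f3.pkl","wb"))
a=d["side"]["frame"][200:320,240:380,::-1]; b=d["top"]["frame"][170:290,250:390,::-1]
cv2.imwrite("pics/v3.png",cv2.resize(np.hstack([a,b]),(800,343),interpolation=cv2.INTER_CUBIC))
E
```

```text
time_s: 12.3
position: [493.3, 44.6, 99.3]
ee_rot: [[-0.959, -0.284, -0.001], [-0.284, 0.959, 0.0], [0.001, 0.001, -1.0]]
force: [0.2, 0.4, 0.7]
finger_gap: 42.0
gripper_force: 0.0
time_s: 13.3
position: [497.0, 307.1, 122.2]
ee_rot: [[-0.758, -0.652, 0.006], [-0.652, 0.758, 0.002], [-0.006, -0.002, -1.0]]
force: [-0.1, -0.6, -0.7]
finger_gap: 42.2
gripper_force: 0.0
```

View pics/v3.png

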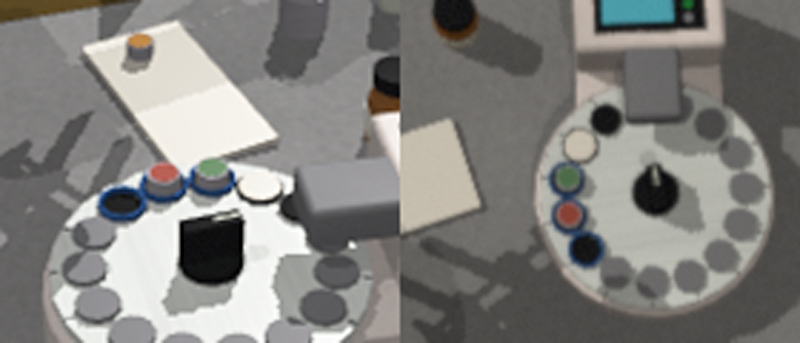

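Red is seated in well 2, and well 3 is open at (122,204) in the crop. I'll fetch ochre.

```bash
python3 -m pendant '[{"grip":0.45,"offset":[0,0,-3],"angular":[0,0,0]},{"grip":0.45,"offset":[0,0,-2],"angular":[0,0,0]},{"grip":0.45,"offset":[0,0,0],"angular":[0,0,0]},{"grip":0.45,"offset":[0,0,0],"angular":[0,0,0]},{"grip":0.45,"offset":[0,0,0],"angular":[0,0,0]},{"grip":0.45,"offset":[0,0,0],"angular":[0,0,0]},{"grip":0.45,"offset":[0,0,0],"angular":[0,0,0]},{"grip":0.45,"offset":[0,0,0],"angular":[0,0,0]}]' 15
```

```text
time_s: 14.4
position: [495.2, 304.2, 69.8]
ee_rot: [[-0.76, -0.65, 0.0], [-0.65, 0.76, 0.0], [-0.0, -0.0, -1.0]]
force: [0.4, -0.2, -0.1]
finger_gap: 42.2
gripper_force: 0.0
```

```bash
python3 -m pendant '[{"grip":0.45,"offset":[0,0,-2],"angular":[0,0,0]},{"grip":0.45,"offset":[0,0,-1.35],"angular":[0,0,0]},{"grip":0.45,"offset":[0,0,0],"angular":[0,0,0]},{"grip":0.2,"offset":[0,0,0],"angular":[0,0,0]},{"grip":0.2,"offset":[0,0,0],"angular":[0,0,0]},{"grip":0.2,"offset":[0,0,0],"angular":[0,0,0]},{"grip":0.2,"offset":[0,0,0],"angular":[0,0,0]},{"grip":0.2,"offset":[0,0,2],"angular":[0,0,0]}]' 15; python3 -m pendant '[{"grip":0.2,"offset":[0,0,4],"angular":[0,0,0]},{"grip":0.2,"offset":[-0.3,-3,3],"angular":[0,0,0]},{"grip":0.2,"offset":[-0.6,-5.5,0],"angular":[0,0,0]},{"grip":0.2,"offset":[-0.7,-6,0],"angular":[0,0,0]},{"grip":0.2,"offset":[-0.7,-6,0],"angular":[0,0,0]},{"grip":0.2,"offset":[-0.6,-5,0],"angular":[0,0,0]},{"grip":0.2,"offset":[-0.48,-2.25,0],"angular":[0,0,0]},{"grip":0.2,"offset":[0,0,-0.8],"angular":[0,0,0]}]' 15; python3 -m pendant '[{"grip":0.2,"offset":[0,0,0],"angular":[0,0,0]},{"grip":0.2,"offset":[0,0,0],"angular":[0,0,0]},{"grip":0.2,"offset":[0,0,0],"angular":[0,0,0]},{"grip":0.2,"offset":[0,0,0],"angular":[0,0,0]},{"grip":0.2,"offset":[0,0,0],"angular":[0,0,0]},{"grip":0.2,"offset":[0,0,0],"angular":[0,0,0]},{"grip":0.2,"offset":[0,0,0],"angular":[0,0,0]},{"grip":0.2,"offset":[0,0,0],"angular":[0,0,0]}]' 15
```

```text
time_s: 15.4
position: [493.8, 303.6, 55.4]
ee_rot: [[-0.76, -0.65, -0.004], [-0.65, 0.76, -0.001], [0.004, 0.001, -1.0]]
force: [0.6, -0.2, -0.2]
finger_gap: 24.4
gripper_force: 15.0
time_s: 16.4
position: [462.2, 25.4, 119.7]
ee_rot: [[-0.762, -0.647, 0.003], [-0.647, 0.762, -0.001], [-0.002, -0.003, -1.0]]
force: [0.1, 0.1, -0.4]
finger_gap: 24.8
gripper_force: 15.0
time_s: 17.4
position: [461.4, 26.6, 118.1]
ee_rot: [[-0.76, -0.65, -0.0], [-0.65, 0.76, -0.0], [0.0, -0.0, -1.0]]
force: [-0.0, -0.8, 0.3]
finger_gap: 24.7
gripper_force: 15.0
```

```bash
python3 -m pendant '[{"grip":0.2,"offset":[0,0,-0.8],"angular":[0,0,0]},{"grip":0.2,"offset":[0,0,-0.5],"angular":[0,0,0]},{"grip":0.2,"offset":[0,0,-0.4],"angular":[0,0,0]},{"grip":0.2,"offset":[0,0,-0.3],"angular":[0,0,0]},{"grip":0.2,"offset":[0,0,-0.1],"angular":[0,0,0]},{"grip":0.2,"offset":[0,0,-0.1],"angular":[0,0,0]},{"grip":0.2,"offset":[0,0,0],"angular":[0,0,0]},{"grip":0.2,"offset":[0,0,0],"angular":[0,0,0]}]' 15
```

```text
time_s: 18.4
position: [461.5, 26.7, 96.3]
ee_rot: [[-0.76, -0.65, 0.0], [-0.65, 0.76, -0.0], [-0.0, -0.0, -1.0]]
force: [0.5, 0.3, -0.3]
finger_gap: 24.3
gripper_force: 15.0
```

```bash
python3 -m pendant '[{"grip":0.2,"offset":[0,0,-0.1],"angular":[0,0,0]},{"grip":0.2,"offset":[0,0,-0.08],"angular":[0,0,0]},{"grip":0.2,"offset":[0,0,0],"angular":[0,0,0]},{"grip":0.25,"offset":[0,0,0],"angular":[0,0,0]},{"grip":0.3,"offset":[0,0,0],"angular":[0,0,0]},{"grip":0.36,"offset":[0,0,0],"angular":[0,0,0]},{"grip":0.45,"offset":[0,0,0],"angular":[0,0,0]},{"grip":0.45,"offset":[0,0,0.5],"angular":[0,0,0]}]' 15; python3 -m pendant '[{"grip":0.45,"offset":[0,0,2.5],"angular":[0,0,0]},{"grip":0.45,"offset":[0,0,4],"angular":[0,0,-5]},{"grip":0.45,"offset":[0,2,4],"angular":[0,0,-5]},{"grip":0.45,"offset":[0,5,0],"angular":[0,0,-5]},{"grip":0.45,"offset":[0,5,0],"angular":[0,0,-5]},{"grip":0.45,"offset":[0,5,0],"angular":[0,0,-5]},{"grip":0.45,"offset":[0,4,0],"angular":[0,0,-5]},{"grip":0.45,"offset":[0,0,0],"angular":[0,0,0]}]' 15
python3 - <<'E'
from h import *
from workcell import *
d={n:grab_frame(n) for n in("side","top")}; pickle.dump(d,open("f4.pkl","wb")); S,T=d["side"],d["top"]
a=S["frame"][200:320,240:380,::-1]; b=T["frame"][170:290,250:390,::-1]
cv2.imwrite("pics/v4.png",cv2.resize(np.hstack([a,b]),(800,343),interpolation=cv2.INTER_CUBIC))
def cen(f,box,fn,amin,amax,k=6,er=15):
    x0,y0,x1,y1=box; im=cv2.resize(f["frame"][y0:y1,x0:x1],None,fx=k,fy=k,interpolation=cv2.INTER_CUBIC)
    H=cv2.cvtColor(im,cv2.COLOR_RGB2HSV).astype(int); m=cv2.morphologyEx(fn(H[...,0],H[...,1],H[...,2]).astype(np.uint8),cv2.MORPH_OPEN,cv2.getStructuringElement(cv2.MORPH_ELLIPSE,(er,er)))
    o=[]
    for c in cv2.findContours(m,cv2.RETR_EXTERNAL,cv2.CHAIN_APPROX_NONE)[0]:
        if amin<cv2.contourArea(c)/k/k<amax: M=cv2.moments(c); o.append(np.array([(M["m10"]/M["m00"]+.5)/k-.5+x0,(M["m01"]/M["m00"]+.5)/k-.5+y0]+[cv2.contourArea(c)/k/k]+list(np.degrees(cv2.minAreaRect(c)[2:]*1))+[0]) if False else np.array([(M["m10"]/M["m00"]+.5)/k-.5+x0,(M["m01"]/M["m00"]+.5)/k-.5+y0]))
    return o
col=lambda h,s,v:(s>60)&(v>60)&((h<8)|(h>172)|((h>10)&(h<20))|((h>45)&(h<80)))
for n,f,b in(("T",T,(300,225,322,265)),("S",S,(275,250,325,275))):
    print(n,[plane(f,p,82).round(1) for p in cen(f,b,col,8,90,er=7)])
# knob dark blob, pointer line, head corners in top view
print("knob",[plane(T,p,76).round(1) for p in cen(T,(325,222,355,252),lambda h,s,v:v<50,40,250,er=9)])
x0,y0,x1,y1=(328,222,352,250); im=T["frame"][y0:y1,x0:x1].astype(int).mean(2); print(im.round().astype(int)[2:18].tolist())
# head: grey
g=cen(T,(322,180,358,215),lambda h,s,v:(v>85)&(v<135)&(s<40),100,900,er=9); print("head px",g)
E
```

```text
time_s: 19.4
position: [460.9, 26.8, 99.1]
ee_rot: [[-0.76, -0.65, -0.001], [-0.65, 0.76, 0.0], [0.001, 0.001, -1.0]]
force: [0.2, -0.7, -0.0]
finger_gap: 42.4
gripper_force: 0.0
time_s: 20.4
position: [461.0, 238.6, 204.6]
ee_rot: [[-0.982, -0.186, 0.0], [-0.186, 0.982, 0.0], [-0.0, 0.0, -1.0]]
force: [-0.4, -0.5, -0.0]
finger_gap: 42.1
gripper_force: 0.0
T [array([461.7,  26.7,  82. ]), array([494.5,  44.5,  82. ]), array([532. ,  46.7,  82. ])]
S [array([460.9,  26.9,  82. ]), array([494. ,  45.2,  82. ]), array([530.9,  47.6,  82. ])]
knob [array([518.5, -41.7,  76. ])]
[[179, 178, 177, 178, 179, 174, 160, 158, 156, 156, 158, 166, 177, 177, 180, 179, 177, 174, 175, 174, 168, 152, 151, 151], [180, 180, 180, 178, 178, 172, 157, 156, 157, 155, 155, 159, 174, 176, 177, 178, 178, 179, 180, 180, 179, 177, 178, 178], [178, 180, 179, 179, 177, 171, 155, 154, 153, 148, 141, 139, 151, 167, 178, 179, 180, 180, 180, 179, 181, 180, 180, 178], [178, 177, 178, 178, 179, 175, 164, 152, 132, 118, 103, 96, 100, 135, 176, 180, 179, 179, 180, 181, 179, 180, 179, 179], [180, 180, 180, 179, 181, 178, 
[... 620 characters left out ...]
, 138, 163, 173, 177], [181, 178, 169, 130, 54, 20, 21, 17, 18, 17, 47, 81, 86, 35, 16, 14, 17, 16, 38, 84, 123, 139, 157, 164], [180, 177, 162, 110, 41, 24, 19, 18, 13, 18, 24, 34, 36, 24, 13, 16, 12, 15, 27, 74, 121, 128, 131, 138], [178, 176, 159, 92, 32, 22, 22, 21, 17, 13, 22, 21, 21, 23, 15, 10, 12, 11, 24, 70, 119, 125, 125, 124], [178, 178, 160, 93, 35, 23, 21, 23, 18, 17, 21, 20, 25, 21, 17, 13, 16, 9, 23, 65, 114, 124, 123, 123], [181, 180, 163, 97, 34, 23, 25, 23, 22, 13, 17, 20, 22, 20, 21, 14, 16, 17, 26, 67, 110, 124, 124, 123], [181, 180, 164, 107, 41, 21, 21, 24, 18, 14, 18, 20, 21, 15, 22, 16, 13, 15, 31, 77, 119, 124, 125, 125]]
head px [array([340.68228534, 197.9020207 ])]
```

View pics/v4.png

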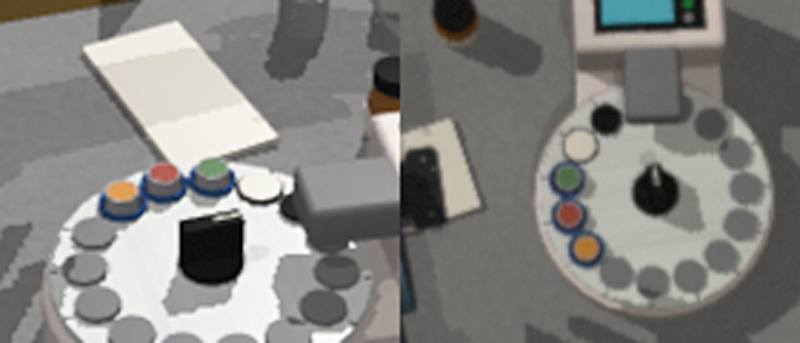

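All three pellets are seated: ochre (122,190), red (165,175) and green (212,170) in the left crop. Next I need the pointer and head angles.

Run:
```python
from h import *
d=pickle.load(open("f4.pkl","rb")); T,S=d["top"],d["side"]; A=np.array([519.8,-41.6])
k=6
def quad(f,box,fn,z,er,amin):
    x0,y0,x1,y1=box; H=cv2.cvtColor(cv2.resize(f["frame"][y0:y1,x0:x1],None,fx=k,fy=k,interpolation=cv2.INTER_CUBIC),cv2.COLOR_RGB2HSV).astype(int)
    m=cv2.morphologyEx(fn(H[...,0],H[...,1],H[...,2]).astype(np.uint8),cv2.MORPH_OPEN,np.ones((er,er),np.uint8))
    for c in cv2.findContours(m,cv2.RETR_EXTERNAL,cv2.CHAIN_APPROX_NONE)[0]:
        if cv2.contourArea(c)/k/k>amin:
            W=np.array([plane(f,((p[0][0]+.5)/k-.5+x0,(p[0][1]+.5)/k-.5+y0),z)[:2] for p in c],np.float32)
            r=cv2.minAreaRect(W); v=np.array(r[0])-A
            print("rect",np.round(r[0],1),np.round(r[1],1),"ang",round(r[2],1),"bearing from axis",np.degrees(np.arctan2(v[1],v[0])).round(1),"dist",np.hypot(*v).round(1))
print("head");quad(T,(322,180,358,216),lambda h,s,v:(v>85)&(v<135)&(s<40),128,15,60)
print("screen");quad(T,(305,150,370,200),lambda h,s,v:(h>80)&(h<105)&(s>90)&(v>100),130,15,60)
print("bezel");quad(T,(305,150,370,200),lambda h,s,v:(v<70)|((h>80)&(h<105)&(s>80)),130,9,100)
print("tower");quad(T,(300,150,372,192),lambda h,s,v:(v>140),130,9,100)
# pointer line
g=T["frame"].mean(2); P=[]
for r in range(229,236):
    w=np.clip(g[r,337:342]-45,0,None); P.append(plane(T,((w*np.arange(337,342)).sum()/w.sum(),r),108)[:2])
P=np.array(P); u=np.linalg.svd(P-P.mean(0))[2][0]; print("pointer",np.degrees(np.arctan(u[1]/u[0])),P[[0,-1]].round(1).tolist())
# fit axis+phase from pellet tops
for f,z in((T,82),(S,82)): pass
Q=np.array([[461.3,26.8],[494.25,44.85],[531.45,47.15]])
g=least_squares(lambda q:np.r_[[(q[:2]+90*np.array([np.cos(q[2]+a),np.sin(q[2]+a)])-p) for a,p in zip(np.radians([120,96,72]),Q)]].ravel(),[520,-42,.18]).x
print("axis",g[:2],"pointer",np.degrees(g[2]))
```

```text
head
rect [619.9 -23.7] [68.5 70.6] ang 3.2 bearing from axis 10.1 dist 101.7
rect [622.6 -74.4] [68.7 28. ] ang 0.8 bearing from axis -17.7 dist 107.9
screen
rect [696.5 -17.2] [35.5 71.1] ang 3.8 bearing from axis 7.9 dist 178.4
bezel
rect [700.6 -28.6] [ 57.3 106.5] ang 3.9 bearing from axis 4.1 dist 181.3
tower
rect [695.9 -27.7] [ 84.8 146.9] ang 3.9 bearing from axis 4.5 dist 176.6<stdin>:19: RuntimeWarning: invalid value encountered in scalar divide
Traceback (most recent call last):
numpy.linalg.LinAlgError: SVD did not converge
```

```bash
python3 -m pendant '[{"grip":0.45,"offset":[1,-5,0],"angular":[0,0,0]},{"grip":0.45,"offset":[1.2,-5.5,0],"angular":[0,0,0]},{"grip":0.45,"offset":[1.2,-5.5,0],"angular":[0,0,0]},{"grip":0.45,"offset":[1.2,-5.5,0],"angular":[0,0,0]},{"grip":0.45,"offset":[0.9,-4.5,0],"angular":[0,0,0]},{"grip":0.45,"offset":[0.39,-2.03,0],"angular":[0,0,0]},{"grip":0.45,"offset":[0,0,-2],"angular":[0,0,0]},{"grip":0.45,"offset":[0,0,-3],"angular":[0,0,0]}]' 40; python3 -m pendant '[{"grip":0.45,"offset":[0,0,-1],"angular":[0,0,0]},{"grip":0.45,"offset":[0,0,0],"angular":[0,0,0]},{"grip":0.45,"offset":[0,0,0],"angular":[0,0,0]},{"grip":0.45,"offset":[0,0,0],"angular":[0,0,0]},{"grip":0.45,"offset":[0,0,0],"angular":[0,0,0]},{"grip":0.45,"offset":[0,0,0],"angular":[0,0,0]},{"grip":0.45,"offset":[0,0,0],"angular":[0,0,0]},{"grip":0.45,"offset":[0,0,0],"angular":[0,0,0]}]' 40
```

```text
time_s: 21.5
position: [520.8, -44.4, 154.8]
ee_rot: [[-0.983, -0.182, 0.002], [-0.182, 0.983, -0.001], [-0.002, -0.001, -1.0]]
force: [-0.8, 0.3, -0.7]
finger_gap: 42.3
gripper_force: 0.0
time_s: 22.5
position: [520.3, -43.6, 144.3]
ee_rot: [[-0.983, -0.183, -0.0], [-0.183, 0.983, 0.0], [0.0, 0.0, -1.0]]
force: [0.2, -0.2, 0.0]
finger_gap: 42.5
gripper_force: 0.0
```

```bash
python3 -m pendant '[{"grip":0.45,"offset":[-0.02,0.16,-1.5],"angular":[0,0,0]},{"grip":0.45,"offset":[0,0,-1.5],"angular":[0,0,0]},{"grip":0.45,"offset":[0,0,-1],"angular":[0,0,0]},{"grip":0.45,"offset":[0,0,-0.5],"angular":[0,0,0]},{"grip":0.45,"offset":[0,0,0],"angular":[0,0,0]},{"grip":0.45,"offset":[0,0,0],"angular":[0,0,0]},{"grip":0.45,"offset":[0,0,0],"angular":[0,0,0]},{"grip":0.45,"offset":[0,0,0],"angular":[0,0,0]}]' 40; python3 -m pendant '[{"grip":0.3,"offset":[0,0,0],"angular":[0,0,0]},{"grip":0.25,"offset":[0,0,0],"angular":[0,0,0]},{"grip":0.2,"offset":[0,0,0],"angular":[0,0,0]},{"grip":0.16,"offset":[0,0,0],"angular":[0,0,0]},{"grip":0.1,"offset":[0,0,0],"angular":[0,0,0]},{"grip":0.1,"offset":[0,0,0],"angular":[0,0,0]},{"grip":0.1,"offset":[0,0,0],"angular":[0,0,0]},{"grip":0.1,"offset":[0,0,0],"angular":[0,0,0]}]' 40; python3 -c "
from workcell import *;print(sense()['torque'])"
```

```text
time_s: 23.5
position: [520.3, -42.1, 99.7]
ee_rot: [[-0.983, -0.183, 0.001], [-0.183, 0.983, -0.0], [-0.001, -0.0, -1.0]]
force: [0.3, 0.4, 0.6]
finger_gap: 42.4
gripper_force: 0.0
time_s: 24.5
position: [519.9, -41.3, 99.3]
ee_rot: [[-0.983, -0.183, -0.0], [-0.183, 0.983, 0.001], [0.0, 0.001, -1.0]]
force: [-1.0, 5.3, 1.2]
finger_gap: 15.7
gripper_force: 40.0
[0.91925048 0.06299322 0.03104525]
```

```bash
python3 -m pendant '[{"grip":0.1,"offset":[0,0.04,0],"angular":[0,0,-3]},{"grip":0.1,"offset":[0,0,0],"angular":[0,0,-4]},{"grip":0.1,"offset":[0,0,0],"angular":[0,0,-4]},{"grip":0.1,"offset":[0,0,0],"angular":[0,0,-4]},{"grip":0.1,"offset":[0,0,0],"angular":[0,0,-4]},{"grip":0.1,"offset":[0,0,0],"angular":[0,0,-4]},{"grip":0.1,"offset":[0,0,0],"angular":[0,0,-4]},{"grip":0.1,"offset":[0,0,0],"angular":[0,0,-3]}]' 40; python3 -c "
from workcell import *;print(sense()['torque'])"
```

```text
time_s: 25.5
position: [520.0, -41.0, 99.3]
ee_rot: [[-0.942, 0.335, -0.0], [0.335, 0.942, 0.001], [0.001, 0.001, -1.0]]
force: [-1.0, 4.8, 1.6]
finger_gap: 15.7
gripper_force: 40.0
[ 0.96549598  0.06025024 -0.0247651 ]
```

```bash
python3 -m pendant '[{"grip":0.1,"offset":[0,0.04,0],"angular":[0,0,-4]},{"grip":0.1,"offset":[0,0,0],"angular":[0,0,-4]},{"grip":0.1,"offset":[0,0,0],"angular":[0,0,-4]},{"grip":0.1,"offset":[0,0,0],"angular":[0,0,-4]},{"grip":0.1,"offset":[0,0,0],"angular":[0,0,-4]},{"grip":0.1,"offset":[0,0,0],"angular":[0,0,-4]},{"grip":0.1,"offset":[0,0,0],"angular":[0,0,0]},{"grip":0.1,"offset":[0,0,0],"angular":[0,0,0]}]' 40; python3 -c "
from workcell import *;print(sense()['torque'])"; python3 -m pendant '[{"grip":0.1,"offset":[0,0,0],"angular":[0,0,-4]},{"grip":0.1,"offset":[0,0,0],"angular":[0,0,-4]},{"grip":0.1,"offset":[0,0,0],"angular":[0,0,-4]},{"grip":0.1,"offset":[0,0,0],"angular":[0,0,-4]},{"grip":0.1,"offset":[0,0,0],"angular":[0,0,-4]},{"grip":0.1,"offset":[0,0,0],"angular":[0,0,-4]},{"grip":0.1,"offset":[0,0,0],"angular":[0,0,0]},{"grip":0.1,"offset":[0,0,0],"angular":[0,0,0]}]' 40
python3 - <<'E'
from h import *
from workcell import *
s=sense(); R=s["ee_rot"]; print(s["torque"],"y yaw",np.degrees(np.arctan2(R[1,1],R[0,1])))
d={n:grab_frame(n) for n in("side","top")}; pickle.dump(d,open("f5.pkl","wb"))
a=d["side"]["frame"][200:350,240:400,::-1]; b=d["top"]["frame"][170:320,250:410,::-1]
cv2.imwrite("pics/v5.png",cv2.resize(np.hstack([a,b]),(800,375),interpolation=cv2.INTER_CUBIC))
E
```

```text
time_s: 26.5
position: [520.1, -40.8, 99.3]
ee_rot: [[-0.726, 0.687, 0.0], [0.687, 0.726, 0.001], [0.0, 0.001, -1.0]]
force: [1.0, 5.8, 1.5]
finger_gap: 15.9
gripper_force: 40.0
[ 0.93365629 -0.05015919 -0.05889992]
time_s: 27.5
position: [520.4, -40.6, 99.3]
ee_rot: [[-0.384, 0.923, 0.001], [0.923, 0.384, 0.001], [0.001, 0.001, -1.0]]
force: [0.8, 5.9, -0.2]
finger_gap: 15.7
gripper_force: 40.0
[ 0.92086559 -0.23599026 -0.05517241] y yaw 22.578355554757795
```

View pics/v5.png

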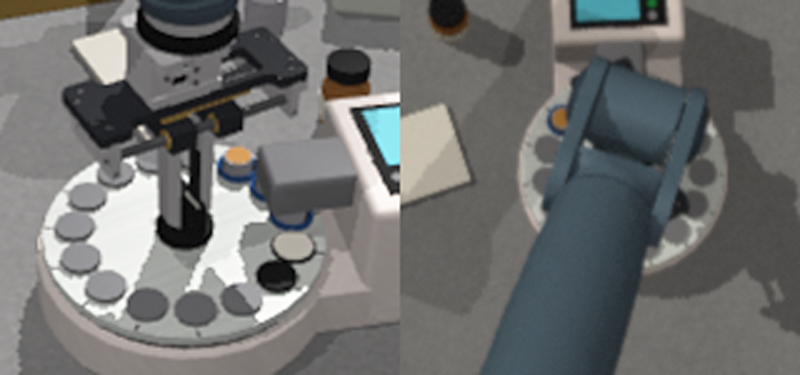

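The side view shows the table turned: the grip is on the knob, ochre sits left of the head at (238,160), and wells 1 and 2 are under or behind the head. I'll check the table phase from the plugs and the pellet.

Run:
```python
from h import *
d=pickle.load(open("f5.pkl","rb")); k=6; A=np.array([520.0,-41.9])
def find(f,box,fn,amin,amax,er):
    x0,y0,x1,y1=box; H=cv2.cvtColor(cv2.resize(f["frame"][y0:y1,x0:x1],None,fx=k,fy=k,interpolation=cv2.INTER_CUBIC),cv2.COLOR_RGB2HSV).astype(int)
    m=cv2.morphologyEx(fn(H[...,0],H[...,1],H[...,2]).astype(np.uint8),cv2.MORPH_OPEN,cv2.getStructuringElement(cv2.MORPH_ELLIPSE,(er,er)))
    o=[]
    for c in cv2.findContours(m,cv2.RETR_EXTERNAL,cv2.CHAIN_APPROX_NONE)[0]:
        if amin<cv2.contourArea(c)/k/k<amax: M=cv2.moments(c); o.append(((M["m10"]/M["m00"]+.5)/k-.5+x0,(M["m01"]/M["m00"]+.5)/k-.5+y0))
    return o
S,T=d["side"],d["top"]
for nm,f,b,fn,z,a in(("grey",S,(245,255,375,345),lambda h,s,v:(v<175)&(v>60)&(s<60),71,(60,230)),("ochreS",S,(320,245,350,280),lambda h,s,v:(h>8)&(h<22)&(s>80)&(v>90),82,(8,90)),("ochreT",T,(300,200,330,230),lambda h,s,v:(h>8)&(h<22)&(s>80)&(v>60),82,(8,90))):
    for p in find(f,b,fn,*a,15 if z==71 else 7):
        v=plane(f,p,z)[:2]-A; an=np.degrees(np.arctan2(v[1],v[0])); print(nm,np.round(p,1),"r",np.hypot(*v).round(1),"ang",an.round(1),"mod24",(an%24).round(1))
```

```text
ochreS [334.9 261.7] r 90.8 ang 53.1 mod24 5.1
ochreT [313.7 216.9] r 92.3 ang 53.6 mod24 5.6
```

```bash
python3 -m pendant '[{"grip":0.1,"offset":[0,0,0],"angular":[0,0,-0.5]},{"grip":0.1,"offset":[0,0,0],"angular":[0,0,0]},{"grip":0.1,"offset":[0,0,0],"angular":[0,0,0]},{"grip":0.1,"offset":[0,0,0],"angular":[0,0,0]},{"grip":0.1,"offset":[0,0,0],"angular":[0,0,0]},{"grip":0.1,"offset":[0,0,0],"angular":[0,0,0]},{"grip":0.1,"offset":[0,0,0],"angular":[0,0,0]},{"grip":0.1,"offset":[0,0,0],"angular":[0,0,0]}]' 40; python3 -c "
from workcell import *;print(close_job())"
```

```text
time_s: 28.6
position: [520.4, -40.7, 99.3]
ee_rot: [[-0.376, 0.927, 0.001], [0.927, 0.376, 0.001], [0.001, 0.001, -1.0]]
force: [1.7, 6.2, 0.8]
finger_gap: 15.8
gripper_force: 40.0
the job is handed in; nothing more can be done
None
```

I handed the job in at 28.6 s with a pellet seated in each of the three wells and the knob still gripped; the table measured about 1° from the third stop, and I got no verdict back.

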